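# Set out the sharpening stones in their holders

### The arm

A 6-joint arm with a two-finger parallel gripper is mounted at the origin on the work surface. World frame = base frame: x ahead of the robot, y to its left, z up, the work surface at z = 0. Lengths are in m, angles in rad, forces in N, time in s.
With the tool pointing down it reaches from about 0.4 to 0.825 m from the base axis. Payload 7 kg.
Tool frame: the origin (TCP) lies at the very end of the fingers, on their centre line; the grasp point (between the pads) lies 19 mm behind it; z points along the fingers, y is the direction in which the jaws open and shut (so a half turn about z gives the same grasp; the last joint's range is limited). The gripper opens to 88 mm and grips with 3 to 60 N. Pads are 19 mm wide; open, the fingers measure 130 mm over their backs; the gripper's body (78 mm by 193 mm) begins 47 mm behind the grasp point.
Start: joints at [-0.881, 0.359, 0.012, 0, -1.224, -0.288], TCP at [0.264, -0.621, 0.227] pointing down, gripper open.
Joint ranges: [-3.07, 3.07], [-1.43, 2.12], [-1.02, 1.25], [-3.03, 1.67], [-3.05, -0], [-3.03, 3.03]. Speed limits (rad/s): [2.39, 2.39, 3.01, 3.14, 3.14, 3.14].

### API

Orientations are given as [roll, pitch, yaw] about the fixed x, y, z axes, in that order (R = Rz(yaw) Ry(pitch) Rx(roll)).
In Python, from station import env, cams, ticket, spotter gives the robot as it stands.
- The arm moves only by the tool drive_tool, never from a script. Its argument "targets" is text: rows parted by semicolons, each of 7 numbers parted by spaces: the opening, from 0 (shut) to 1 (fully open), then the shift along the tool's x, y, z in cm, then the turn, a rotation vector about the tool's x, y, z in rad. In form: grip dx dy dz wx wy wz; .... A call has 1 to 20 rows; each row is the pose to reach, as a shift and turn from the pose measured when the call began, along the tool's axes at that moment; what a row does not reach only later rows make up. A row lasts 1/12 s, in which the tool goes at most 41.7 mm and 7.16 degrees, less where a joint would pass 70% of its speed; a pose out of reach is approached as far as the arm can. A call with a gripper value outside its range is refused whole. The fingers move at their own pace and stop on an object; "force" is the grip in N (left out, the last holds). Time passes only in rows, so rows that repeat a pose let the fingers close. It gives the time, the measured TCP pose, the force and the opening at its end, in the units of the state.
- env.observe(): the state, without advancing time (a new reading comes with each control period).
- cams.grab_frame(name): name is "scene" or "top" or "wrist"; returns the picture (480x640x3 uint8, red, green, blue); there is no depth.
- cams.camera_model(name): a dict with "fx", "fy", "cx", "cy" (pixels), "world_from_camera" (4x4, takes a point from camera to world coordinates); the wrist camera has in their place "hand_eye" (4x4, takes a point from camera to tool coordinates, whose origin is the TCP and whose axes are the flange's). Camera axes: x right, y down, z forward; pixel columns grow to the right and rows downward; lengths in m; the calibration is good to about 2 mm. A picture is of the moment at which its call begins: read the wrist's pose just before it. camera_model takes no time and is no camera call.
- ticket.finish_job(): hands the job in, once; it reports no verdict.
Trained networks look in the newest picture that a camera, given by its name, has taken for a name from the list of things; names that differ only in an ending like _2 or _b are one class to them, and where a whole thing is asked for, a point or a joint stands for the part that bears it (a point fixed in the world has none). Each returns a list of dicts, best first, with "p" (0 to 1); they miss things now and then, are a little off and sometimes report something else, mostly with a low value. They report only what shows in the picture. A call takes as long as a camera call.
- spotter.regions_of(camera, label): "mask" (480x640 bool, what is visible of it) and "centre" ([column, row] in pixels, amid what is visible of it).
The state is a dict: "clock": time; "joint_pos": joint angles; "qd": joint speeds; "joint_efforts": joint torques, N m; "eef_pos": TCP position; "ee_rot": TCP orientation; "contact_force": force on the tool from outside, world axes, zero at the start; "wrist_torque": the same for the moment, N m; "opening": opening from 0.0 (shut) to 1.0 (fully open).
Only numpy, scipy, OpenCV 4.12 (cv2) and the standard library are available. Lean on these libraries where they do the work, as an engineer would, in place of code of your own. Each camera call takes 0.05 s, during which the arm holds its last target.

### The job

Take apart the stack of four sharpening stones on the draining board and lay each stone in the holder made for its length, flat and centred on the bar between the two jaws, lengthwise and the same way up as it is now, so that chisel sharpening can begin. The stones are brittle, so set them down gently and never drop one; leave the oil bottle standing where it is.

Things in the scene. Friction and masses are not known exactly. Their poses are not given: they have to be found in the camera images.
- stone180_mid (a point): Centre (half-way up) of the dark grey two-tone (darker top half), coarsest sharpening stone, a plain hard block 180 long x 60 wide x 25 thick (mm), mass about 0.62 kg. x along its length, y across its width, z up. At the start it is the bottom of the stack, on a fixed slatted wooden draining board (215 x 88, top 18 mm above the bench); each stone is shorter and narrower than the one below, roughly centred on it.
- stone150_mid (a point): Centre (half-way up) of the orange-brown sharpening stone, a plain hard block 150 long x 54 wide x 22 thick (mm), mass about 0.4 kg. x along its length, y across its width, z up. At the start it lies on the 180 mm stone; each stone is shorter and narrower than the one below, roughly centred on it.
- stone120_mid (a point): Centre (half-way up) of the blue-grey sharpening stone, a plain hard block 120 long x 50 wide x 20 thick (mm), mass about 0.27 kg. x along its length, y across its width, z up. At the start it lies on the 150 mm stone; each stone is shorter and narrower than the one below, roughly centred on it.
- stone90_mid (a point): Centre (half-way up) of the cream white, finest sharpening stone, a plain hard block 90 long x 46 wide x 18 thick (mm), mass about 0.17 kg. x along its length, y across its width, z up. At the start it lies on top, on the 120 mm stone; each stone is shorter and narrower than the one below, roughly centred on it.
- holder180_bed (a point): Bed centre (top of the bar, 22 mm above the bench) of the fixed holder for the 180 mm stone: dark steel bar 40 mm wide on black rubber feet 70 mm wide. Two jaws 204 mm apart stand 10 mm above the bed. x along the bar to the brass clamp screw (left alone), z up. The stone overhangs the bar's sides. Reaches 116 mm to -x, 144 mm to +x; all below 38 mm.
- holder150_bed (a point): Bed centre (top of the bar, 22 mm above the bench) of the fixed holder for the 150 mm stone: dark brown wood bar 40 mm wide on black rubber feet 70 mm wide. Two jaws 174 mm apart stand 10 mm above the bed. x along the bar to the brass clamp screw (left alone), z up. The stone overhangs the bar's sides. Reaches 101 mm to -x, 129 mm to +x; all below 38 mm.
- holder120_bed (a point): Bed centre (top of the bar, 22 mm above the bench) of the fixed holder for the 120 mm stone: green painted bar 40 mm wide on black rubber feet 70 mm wide. Two jaws 144 mm apart stand 10 mm above the bed. x along the bar to the brass clamp screw (left alone), z up. The stone overhangs the bar's sides. Reaches 86 mm to -x, 114 mm to +x; all below 38 mm.
- holder90_bed (a point): Bed centre (top of the bar, 22 mm above the bench) of the fixed holder for the 90 mm stone: bright aluminium bar 40 mm wide on black rubber feet 70 mm wide. Two jaws 114 mm apart stand 10 mm above the bed. x along the bar to the brass clamp screw (left alone), z up. The stone overhangs the bar's sides. Reaches 71 mm to -x, 99 mm to +x; all below 38 mm.
- oil_bottle_foot (a point): Foot of the amber glass bottle of honing oil with a black cap, 44 mm in diameter, 128 mm tall, loose, standing on the bench; z up. It stays where it stands.

How it is judged:
At the end, for the whole second after the job is handed in: Each stone rests released, flat (0.08 rad) and right way up on the holder of its length: centre within 15 mm along and 12 mm across the bar, height within 4 mm, lengthwise within 0.2 rad either way round; oil bottle upright, within 3 cm of its start (x of stone180_mid in the frame of holder180_bed between -0.015 and 0.015 m and y of stone180_mid in the frame of holder180_bed between -0.012 and 0.012 m and z of stone180_mid in the frame of holder180_bed between 0.0085 and 0.0165 m and angle between the x axis of stone180_mid and the x axis of holder180_bed, either way round below 0.2 rad and angle between each of stone180_mid, stone150_mid, stone120_mid, stone90_mid's own z axis and vertical below 0.08 rad and linear speed of each of stone180, stone150, stone120, stone90 below 0.02 m/s and x of stone150_mid in the frame of holder150_bed between -0.015 and 0.015 m and y of stone150_mid in the frame of holder150_bed between -0.012 and 0.012 m and z of stone150_mid in the frame of holder150_bed between 0.007 and 0.015 m and angle between the x axis of stone150_mid and the x axis of holder150_bed, either way round below 0.2 rad and x of stone120_mid in the frame of holder120_bed between -0.015 and 0.015 m and y of stone120_mid in the frame of holder120_bed between -0.012 and 0.012 m and z of stone120_mid in the frame of holder120_bed between 0.006 and 0.014 m and angle between the x axis of stone120_mid and the x axis of holder120_bed, either way round below 0.2 rad and x of stone90_mid in the frame of holder90_bed between -0.015 and 0.015 m and y of stone90_mid in the frame of holder90_bed between -0.012 and 0.012 m and z of stone90_mid in the frame of holder90_bed between 0.005 and 0.013 m and angle between the x axis of stone90_mid and the x axis of holder90_bed, either way round below 0.2 rad and distance of oil_bottle_foot from where it was at the start of the episode below 0.03 m and angle between oil_bottle_foot's own z axis and vertical below 0.2 rad); the robot touches nothing.
It fails at once if the 180 mm stone is dropped (faster than 0.6 m/s while the fingers do not hold it, a fall of about 2 cm) (linear speed of stone180 above 0.6 m/s and contact force between the fingers and stone180 below 0.05 N).
It fails at once if the 150 mm stone is dropped (faster than 0.6 m/s while the fingers do not hold it, a fall of about 2 cm) (linear speed of stone150 above 0.6 m/s and contact force between the fingers and stone150 below 0.05 N).
It fails at once if the 120 mm stone is dropped (faster than 0.6 m/s while the fingers do not hold it, a fall of about 2 cm) (linear speed of stone120 above 0.6 m/s and contact force between the fingers and stone120 below 0.05 N).
It fails at once if the 90 mm stone is dropped (faster than 0.6 m/s while the fingers do not hold it, a fall of about 2 cm) (linear speed of stone90 above 0.6 m/s and contact force between the fingers and stone90 below 0.05 N).
It fails at once if the oil bottle is knocked over or pushed more than 3 cm (angle between oil_bottle_foot's own z axis and vertical above 0.5 rad or distance of oil_bottle_foot from where it was at the start of the episode above 0.03 m).
It also fails if it takes over 131 s, if anything falls off the work surface, if the arm or the gripper's body presses on something with over 40 N, if the wrist force passes 120 N, or if a joint passes its speed limit or range.

## Working session

There is one attempt and no reset: what is moved stays moved. The work goes in short steps, Python scripts to look and compute and a tool call to move; the robot and the scene stay as the last step left them, time stands still between calls to the robot, and variables do not carry over. Pictures are saved under pics/ and viewed, and the job is handed in when it is done.

Besides the shell and the picture viewer there is one more tool, called by a JSON object that holds its "name" and its "arguments", one argument or row to a line. drive_tool: Moves the arm, as the interface text tells. Its arguments: {"type":"object","properties":{"targets":{"type":"string"},"force":{"type":"number"}},"required":["targets"]}

```bash
ls; mkdir -p pics
python3 - <<'E'
from station import env,cams,ticket,spotter
import cv2,numpy as np
print(env.observe())
for n in("top","scene","wrist"):
    im=cams.grab_frame(n); cv2.imwrite(f"pics/{n}0.png",im[:,:,::-1]); m=cams.camera_model(n); print(n,{k:np.round(v,4).tolist() for k,v in m.items()})
E
```

```text
pics
{'clock': 0.0, 'joint_pos': array([-8.80903076e-01,  3.59380969e-01,  1.10897185e-02, -3.47360318e-04,
       -1.22409020e+00, -2.88114052e-01]), 'qd': array([-2.51533374e-04,  2.31091793e-05,  3.59017972e-04,  5.82304647e-04,
       -8.91949370e-04,  1.43361960e-03]), 'joint_efforts': array([-8.76370486e-04, -5.82722104e+01,  2.93055940e+01,  6.99725971e+00,
        6.77786578e-03, -1.56229330e-04]), 'eef_pos': array([ 0.26376649, -0.620819  ,  0.22564044]), 'ee_rot': array([ 3.13998008e+00, -1.37363111e-04, -2.73993164e+00]), 'contact_force': array([-0.47324327, -0.11096825,  0.25226384]), 'wrist_torque': array([ 0.05701692, -0.01669305,  0.01133288]), 'opening': 0.9993023944708566}
top {'fx': 533.8386, 'fy': 533.8386, 'cx': 318.4894, 'cy': 245.7183, 'world_from_camera': [[-0.0026, -0.9979, 0.0643, 0.5275], [-1.0, 0.0025, -0.0017, -0.0095], [0.0015, -0.0643, -0.9979, 1.1848], [0.0, 0.0, 0.0, 1.0]]}
scene {'fx': 563.2944, 'fy': 563.2944, 'cx': 321.6526, 'cy': 243.0982, 'world_from_camera': [[0.0389, 0.8703, -0.4909, 1.1871], [0.9992, -0.0374, 0.0128, -0.0148], [-0.0072, -0.491, -0.8711, 1.0747], [0.0, 0.0, 0.0, 1.0]]}
wrist {'fx': 402.9989, 'fy': 402.9989, 'cx': 323.789, 'cy': 235.8651, 'hand_eye': [[-0.0003, -0.9583, -0.2857, 0.0768], [1.0, -0.0004, 0.0003, 0.0014], [-0.0004, -0.2857, 0.9583, -0.1576], [0.0, 0.0, 0.0, 1.0]]}
```

View pics/top0.png

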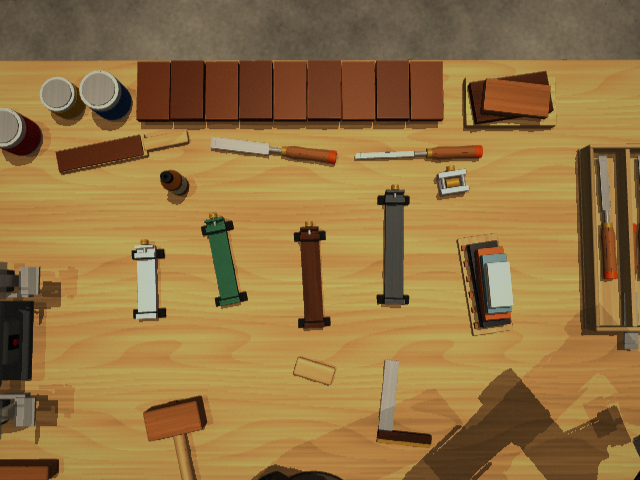

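View pics/scene0.png

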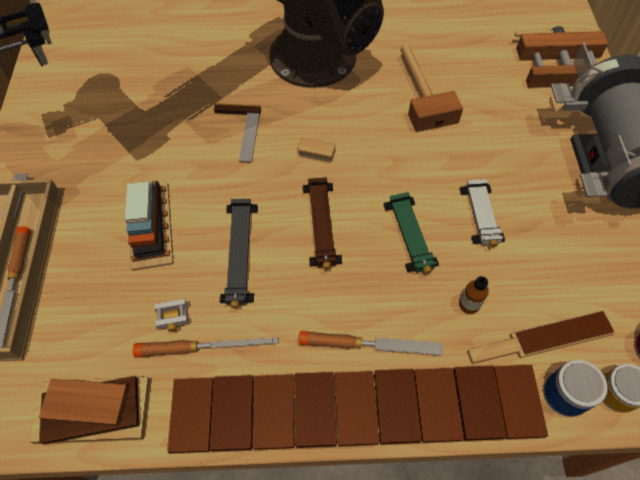

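View pics/wrist0.png

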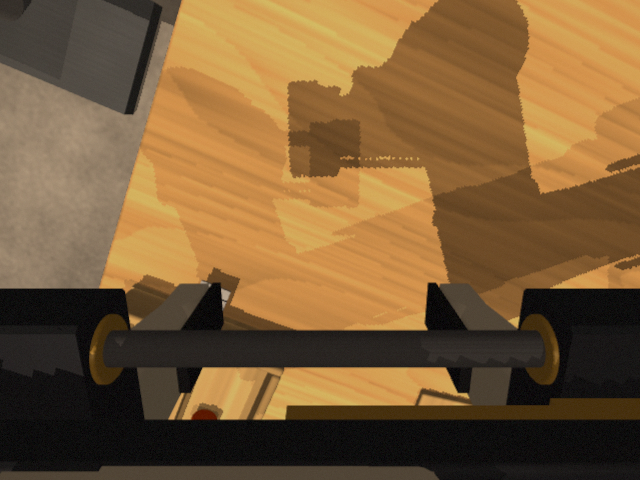

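```bash
cat > h.py <<'E'
from station import env,cams,ticket,spotter
import cv2,numpy as np
from scipy.spatial.transform import Rotation as R
def toolT():
    o=env.observe(); T=np.eye(4); T[:3,:3]=R.from_euler('xyz',o['ee_rot']).as_matrix(); T[:3,3]=o['eef_pos']; return T
def camT(n):
    m=cams.camera_model(n)
    return m,(toolT()@m['hand_eye'] if n=='wrist' else m['world_from_camera'])
def back(n,uv,z,mT=None):
    m,T=mT or camT(n); uv=np.atleast_2d(uv).astype(float)
    d=np.c_[(uv[:,0]-m['cx'])/m['fx'],(uv[:,1]-m['cy'])/m['fy'],np.ones(len(uv))]@T[:3,:3].T
    s=(z-T[2,3])/d[:,2]; return T[:3,3]+d*s[:,None]
def proj(n,P,mT=None):
    m,T=mT or camT(n); p=(np.atleast_2d(P)-T[:3,3])@T[:3,:3]
    return np.c_[p[:,0]/p[:,2]*m['fx']+m['cx'],p[:,1]/p[:,2]*m['fy']+m['cy']]
def rect(n,mask,z):
    c=max(cv2.findContours(mask.astype(np.uint8),cv2.RETR_EXTERNAL,cv2.CHAIN_APPROX_NONE)[0],key=cv2.contourArea)[:,0]
    w=back(n,c,z)[:,:2]*1000
    (cx,cy),(a,b),t=cv2.minAreaRect(w.astype(np.float32))
    if a<b: a,b,t=b,a,t+90
    t=(t+90)%180-90
    return np.round([cx,cy,a,b,t],1)
def box(c,yaw,L,W,z):
    l=np.array([[1,1],[1,-1],[-1,-1],[-1,1]])*[L/2,W/2]
    Q=np.array([[np.cos(yaw),-np.sin(yaw)],[np.sin(yaw),np.cos(yaw)]])
    return np.c_[l@Q.T+c,np.full(4,z)]
def rel(x,y,z,yaw):
    """target TCP world, tool yaw (pointing down) -> tool shift cm, rotvec"""
    T=toolT(); d=T[:3,:3].T@(np.array([x,y,z])-T[:3,3])*100
    Rt=R.from_euler('xyz',[np.pi,0,yaw]).as_matrix()
    w=R.from_matrix(T[:3,:3].T@Rt).as_rotvec()
    print('shift cm',np.round(d,2),'rot',np.round(w,3))
E
python3 - <<'E'
from h import *
cams.grab_frame('top')
H={'stone90':103,'stone120':85,'stone150':65,'stone180':43}
for l in['stone90_mid','stone120_mid','stone150_mid','stone180_mid','holder90_bed','holder120_bed','holder150_bed','holder180_bed','oil_bottle_foot']:
    for d in spotter.regions_of('top',l)[:2]:
        z=H.get(l.split('_')[0],22)/1000
        print(l,round(d['p'],2),np.round(d['centre']),d['mask'].sum(),rect('top',d['mask'],z))
im=cv2.imread('pics/top0.png')
cv2.imwrite('pics/c1.png',cv2.resize(im[220:345,440:540],None,fx=5,fy=4.8,interpolation=cv2.INTER_CUBIC)); cv2.imwrite('pics/c2.png',cv2.resize(im[175:335,120:420],None,fx=2.6,fy=2.6,interpolation=cv2.INTER_CUBIC))
E
```

```text
stone90_mid 0.88 [502. 285.] 1116 [ 518.6 -375.7   91.3   50.6    4.3]
stone120_mid 0.61 [484. 280.] 669 [ 521.3 -373.5  124.    57.1    3.9]
stone150_mid 0.92 [484. 281.] 581 [ 521.2 -375.2  149.7   59.1    5.1]
stone180_mid 0.79 [478. 278.] 783 [ 519.4 -372.2  179.9   65.4    8.1]
holder90_bed 0.56 [151. 279.] 1706 [533.  358.5 171.3  69.3   2.1]
holder120_bed 0.92 [224. 257.] 2028 [578.5 196.6 203.1  72.2  11.1]
holder150_bed 0.63 [313. 277.] 2182 [541.5   3.4 231.4  71.6   2.1]
holder180_bed 0.89 [397. 244.] 2472 [ 6.077e+02 -1.744e+02  2.608e+02  7.030e+01 -6.000e-01]
oil_bottle_foot 0.96 [174. 181.] 535 [744.8 305.9  71.5  44.5  56.2]
oil_bottle_foot 0.74 [149. 280.] 1683 [532.9 358.5 171.8  67.3   3. ]
```

View pics/c1.png

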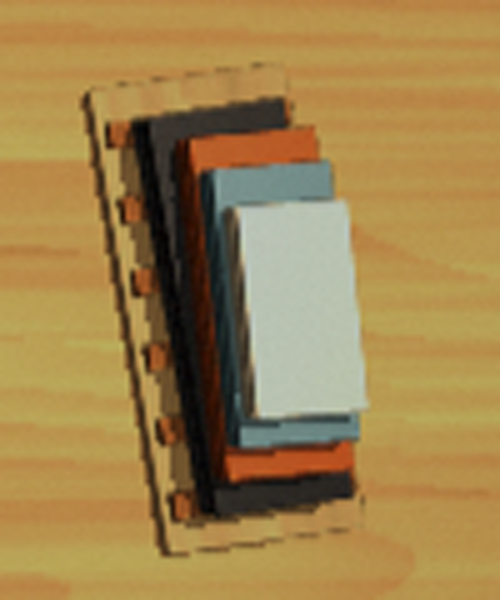

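View pics/c2.png

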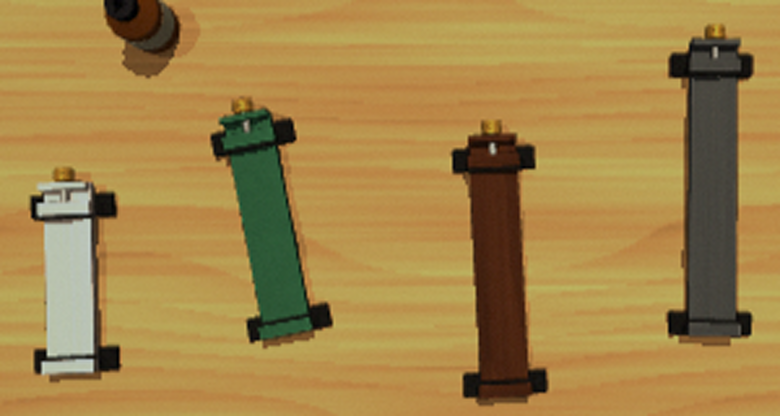

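```bash
cat > ov.py <<'E'
from h import *
import sys
# mm/deg
S={'stone90':(519,-377,6,90,46,103),'stone120':(520,-376,6,120,50,85),'stone150':(521,-376,7,150,54,65),'stone180':(520,-374,8,180,60,43)}
Hd={'90':(533,358.5,2.5),'120':(578.5,196.6,11.1),'150':(541.5,3.4,2.1),'180':(607.7,-174.4,-.6)}
HB={}
for k,(x,y,t) in Hd.items():
    a=np.radians(t); HB[k]=(x-14*np.cos(a),y-14*np.sin(a),t)
if __name__=='__main__':
    im=cv2.imread('pics/top0.png'); mT=camT('top'); f=4
    big=cv2.resize(im,None,fx=f,fy=f,interpolation=cv2.INTER_CUBIC)
    def dr(P,c): cv2.polylines(big,[np.round((proj('top',P,mT)+.5)*f*16-8).astype(np.int32)],True,c,1,cv2.LINE_AA,4)
    for x,y,t,L,W,z in S.values(): dr(box(np.array([x,y])/1e3,np.radians(t),L/1e3,W/1e3,z/1e3),(255,0,255))
    for k,(x,y,t) in HB.items():
        a=np.radians(t); dr(box(np.array([x,y])/1e3,a,(int(k)+24)/1e3,.04,.022),(255,0,255)); dr(box(np.array([x,y])/1e3,a,(int(k)+24)/1e3,.04,.032),(0,255,255))
        print(k,np.round([x,y,t],1))
    cv2.imwrite('pics/o1.png',big[225*f:340*f,445*f:540*f]); cv2.imwrite('pics/o2.png',big[210*f:330*f,120*f:260*f]); cv2.imwrite('pics/o3.png',big[185*f:335*f,280*f:420*f])
E
python3 ov.py
```

```text
90 [519.  357.9   2.5]
120 [564.8 193.9  11.1]
150 [527.5   2.9   2.1]
180 [ 593.7 -174.3   -0.6]
```

View pics/o1.png

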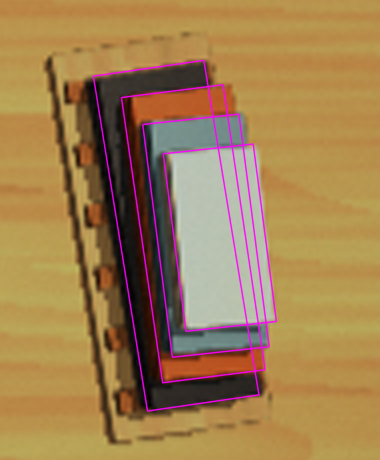

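View pics/o2.png

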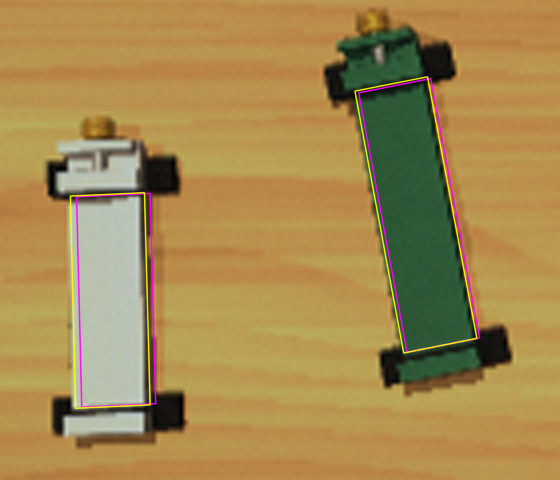

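View pics/o3.png

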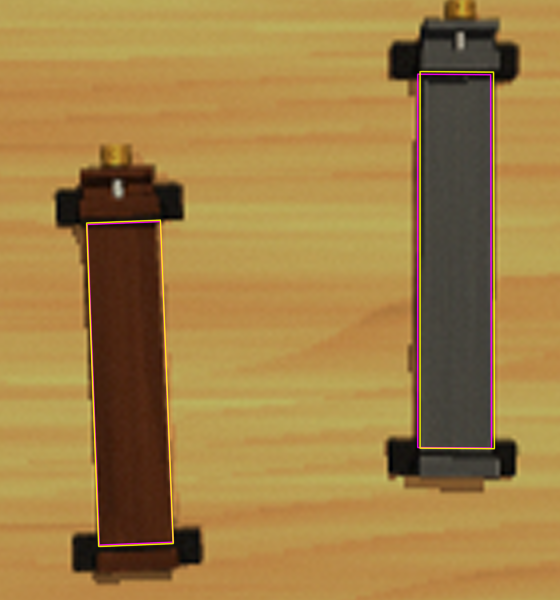

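Run:
```python
from h import *
rel(.560,-.373,.2,np.radians(6-180))
```

```text
shift cm [-36.96  11.27   2.66] rot [-0.     0.     0.297]
```

{"name": "drive_tool", "arguments": {
  "targets": "1 -4 1.2 0 0 0 0.03; 1 -8 2.4 0 0 0 0.06; 1 -12 3.6 0 0 0 0.1; 1 -16 4.8 0.5 0 0 0.13; 1 -20 6 1 0 0 0.17; 1 -24 7.3 1.5 0 0 0.2; 1 -28 8.5 2 0 0 0.23; 1 -32 9.8 2.5 0 0 0.26; 1 -35 10.7 2.66 0 0 0.28; 1 -36.96 11.27 2.66 0 0 0.297; 1 -36.96 11.27 2.66 0 0 0.297; 1 -36.96 11.27 2.66 0 0 0.297",
  "force": 25
}}

```text
clock: 1.65
eef_pos: [0.5609, -0.3719, 0.1996]
ee_rot: [3.141, -0.0, -3.034]
contact_force: [-0.4, -0.0, -0.1]
opening: 1.002
```

```bash
cat > w.py <<'E'
from h import *
import sys
def wv(name,boxes):
    mT=camT('wrist'); im=cams.grab_frame('wrist')[:,:,::-1].copy()
    for b in boxes: cv2.polylines(im,[np.round(proj('wrist',b,mT)*16).astype(np.int32)],True,(255,0,255),1,cv2.LINE_AA,4)
    cv2.imwrite(f'pics/{name}.png',im)
E
python3 - <<'E'
from w import *
from ov import S
o=env.observe(); print(o['clock'],o['eef_pos'],o['ee_rot'],o['joint_pos'])
wv('w1',[box(np.array([x,y])/1e3,np.radians(t),L/1e3,W/1e3,z/1e3) for x,y,t,L,W,z in S.values()])
E
```

```text
1.65 [ 0.56090337 -0.37189812  0.19963973] [ 3.14142254e+00 -4.36556286e-04 -3.03440334e+00] [-2.96473421e-01  3.72040252e-01 -3.03753857e-02  1.63356711e-05
 -1.16884898e+00 -1.16714003e+00]
```

View pics/w1.png

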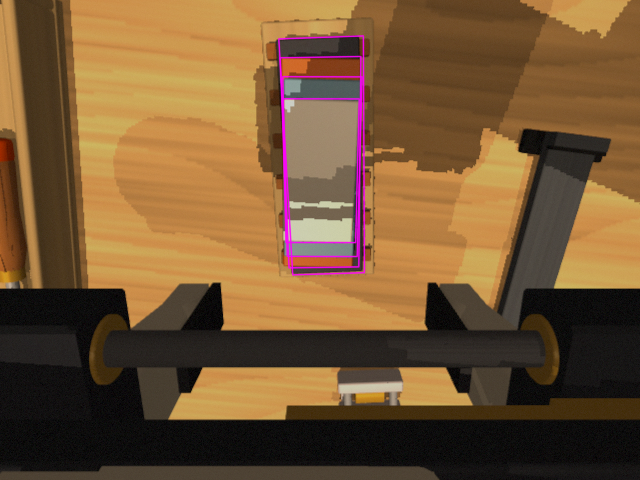

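Run:
```python
from h import *
rel(.519,-.377,.13,np.radians(6-180))
rel(.519,-.377,.089,np.radians(6-180))
```

```text
shift cm [4.13 0.01 6.98] rot [ 0.    -0.     0.001]
shift cm [ 4.13  0.   11.08] rot [ 0.    -0.     0.001]
```

{"name": "drive_tool", "arguments": {
  "targets": "1 2 0 2 0 0 0; 1 4.13 0 5 0 0 0; 1 4.13 0 7 0 0 0; 1 4.13 0 9 0 0 0; 1 4.13 0 10.2 0 0 0; 1 4.13 0 11.08 0 0 0; 1 4.13 0 11.08 0 0 0; 1 4.13 0 11.08 0 0 0; 0.65 4.13 0 11.08 0 0 0; 0.65 4.13 0 11.08 0 0 0; 0.4 4.13 0 11.08 0 0 0; 0.4 4.13 0 11.08 0 0 0; 0.4 4.13 0 11.08 0 0 0; 0.4 4.13 0 11.08 0 0 0",
  "force": 25
}}

```text
clock: 2.87
eef_pos: [0.5191, -0.377, 0.0893]
ee_rot: [-3.142, -0.0, -3.035]
contact_force: [-0.1, -0.5, 0.6]
opening: 0.61
```

{"name": "drive_tool", "arguments": {
  "targets": "0.3 0 0 0 0 0 0; 0.3 0 0 0 0 0 0; 0.3 0 0 0 0 0 0; 0.3 0 0 0 0 0 0; 0.3 0 0 0 0 0 0; 0.3 0 0 0 0 0 0",
  "force": 25
}}

```text
clock: 3.37
eef_pos: [0.5192, -0.377, 0.0894]
ee_rot: [-3.141, 0.0, -3.035]
contact_force: [-0.7, 0.4, 1.7]
opening: 0.521
```

Run:
```python
from h import *
print(env.observe()['opening'])
rel(.519,.360,.2,np.radians(1.5-180))
```

```text
0.5210591408240042
shift cm [ -7.8   73.28 -11.07] rot [-0.    0.    0.08]
```

{"name": "drive_tool", "arguments": {
  "targets": "0.3 0 0 -0.4 0 0 0; 0.3 0 0 -1 0 0 0; 0.3 0 0 -2.2 0 0 0; 0.3 0 0 -4 0 0 0; 0.3 0 0 -6 0 0 0; 0.3 0 0 -8 0 0 0; 0.3 -0.1 1 -9.5 0 0 0; 0.3 -0.3 3 -10.2 0 0 0; 0.3 -0.6 5.5 -10.5 0 0 0; 0.3 -0.9 8.5 -10.5 0 0 0; 0.3 -1.3 12 -10.5 0 0 0; 0.3 -1.6 15.5 -10.5 0 0 0.02; 0.3 -2 19 -10.5 0 0 0.02; 0.3 -2.4 22.5 -10.5 0 0 0.02; 0.3 -2.8 26 -10.5 0 0 0.03; 0.3 -3.1 29.5 -10.5 0 0 0.03; 0.3 -3.5 33 -10.5 0 0 0.04; 0.3 -3.9 36.5 -10.5 0 0 0.04; 0.3 -4.3 40 -10.5 0 0 0.05; 0.3 -4.6 43.5 -10.5 0 0 0.05"
}}

```text
clock: 5.03
eef_pos: [0.5188, 0.0622, 0.1958]
ee_rot: [3.141, 0.002, -3.086]
contact_force: [1.7, -0.1, -1.4]
opening: 0.526
```

Run:
```python
from h import *
o=env.observe();print(o['opening'],o['contact_force'],o['joint_pos'])
rel(.519,.360,.12,np.radians(1.5-180))
```

```text
0.5256276323206716 [ 1.72601117 -0.12650595 -1.36778126] [ 4.95502270e-01  1.30048338e-01 -3.68240989e-01  3.92803547e-04
 -1.07073441e+00 -2.01063107e+00]
shift cm [-1.67 29.73  7.59] rot [0.    0.002 0.03 ]
```

{"name": "drive_tool", "arguments": {
  "targets": "0.3 -0.2 3.5 0 0 0 0; 0.3 -0.4 7 0 0 0 0.01; 0.3 -0.6 10.5 0 0 0 0.01; 0.3 -0.8 14 0 0 0 0.02; 0.3 -1 17.5 0 0 0 0.02; 0.3 -1.2 21 0 0 0 0.02; 0.3 -1.3 24 1 0 0 0.03; 0.3 -1.5 26.5 2.5 0 0 0.03; 0.3 -1.6 28.3 4.2 0 0 0.03; 0.3 -1.67 29.3 6 0 0 0.03; 0.3 -1.67 29.73 7.6 0 0 0.03; 0.3 -1.67 29.73 7.6 0 0 0.03; 0.3 -1.67 29.73 7.6 0 0 0.03"
}}

```text
clock: 6.12
eef_pos: [0.5187, 0.3598, 0.1201]
ee_rot: [-3.141, 0.001, -3.115]
contact_force: [0.9, -0.2, -0.1]
opening: 0.523
```

Run:
```python
from w import *
wv('w2',[box(np.array([.519,.36]),np.radians(1.5),.114,.04,.022)])
rel(.519,.360,.0265,np.radians(1.5-180))
```

```text
shift cm [ 0.06 -0.01  9.46] rot [ 0.001  0.002 -0.   ]
```

View pics/w2.png

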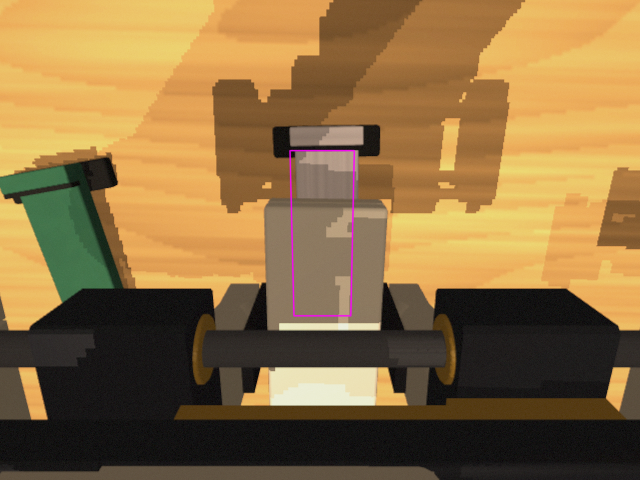

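{"name": "drive_tool", "arguments": {
  "targets": "0.3 0.06 0.1 2 0 0 0; 0.3 0.06 0.15 4 0 0 0; 0.3 0.06 0.15 6 0 0 0; 0.3 0.06 0.15 7.5 0 0 0; 0.3 0.06 0.15 8.4 0 0 0; 0.3 0.06 0.15 8.9 0 0 0; 0.3 0.06 0.15 9.1 0 0 0; 0.3 0.06 0.15 9.25 0 0 0; 0.3 0.06 0.15 9.35 0 0 0; 0.3 0.06 0.15 9.35 0 0 0; 0.3 0.06 0.15 9.35 0 0 0"
}}

```text
clock: 7.08
eef_pos: [0.5192, 0.3619, 0.0283]
ee_rot: [3.14, 0.003, -3.115]
contact_force: [-0.0, 0.2, -0.7]
opening: 0.522
```

Run:
```python
from w import *
wv('w3',[])
```

```text
(no output)
```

View pics/w3.png

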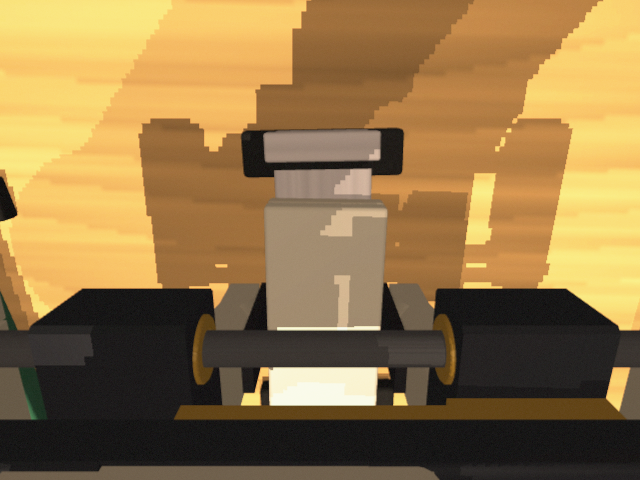

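{"name": "drive_tool", "arguments": {
  "targets": "0.3 0 0 0.1 0 0 0; 0.3 0 0 0.2 0 0 0; 0.3 0 0 0.25 0 0 0; 0.3 0 0 0.25 0 0 0"
}}

```text
clock: 7.47
eef_pos: [0.5193, 0.3621, 0.0264]
ee_rot: [3.14, 0.004, -3.115]
contact_force: [-1.1, -0.6, 4.4]
opening: 0.521
```

Contact (about 4 N up). Open and rise.

{"name": "drive_tool", "arguments": {
  "targets": "0.6 0 0 0.05 0 0 0; 0.75 0 0 0.05 0 0 0; 0.9 0 0 0 0 0 0; 0.9 0 0 0 0 0 0; 1 0 0 0 0 0 0; 1 0 0 0 0 0 0; 1 0 0 -1 0 0 0; 1 0 0 -3 0 0 0; 1 0 0 -6 0 0 0; 1 0 0 -10 0 0 0; 1 0 0 -14 0 0 0; 1 0 -2 -17 0 0 0; 1 0 -5 -18 0 0 0; 1 0 -9 -18 0 0 0"
}}

```text
clock: 8.63
eef_pos: [0.5226, 0.2735, 0.2109]
ee_rot: [3.136, 0.009, -3.112]
contact_force: [1.8, -0.1, -0.1]
opening: 1.001
```

Run:
```python
from w import *
from ov import S
im=cams.grab_frame('top')[:,:,::-1]; cv2.imwrite('pics/top1.png',im)
for l,z in(('stone90_mid',.040),('stone120_mid',.085)):
    for d in spotter.regions_of('top',l)[:1]: print(l,d['p'],rect('top',d['mask'],z))
o=env.observe(); print(o['opening'])
rel(.520,-.376,.16,np.radians(6-180))
```

```text
stone120_mid 0.87 [ 521.2 -374.6  119.4   54.9    4.6]
1.002069526206398
shift cm [  1.7  -64.56   4.61] rot [ 0.003  0.005 -0.08 ]
```

View pics/top1.png

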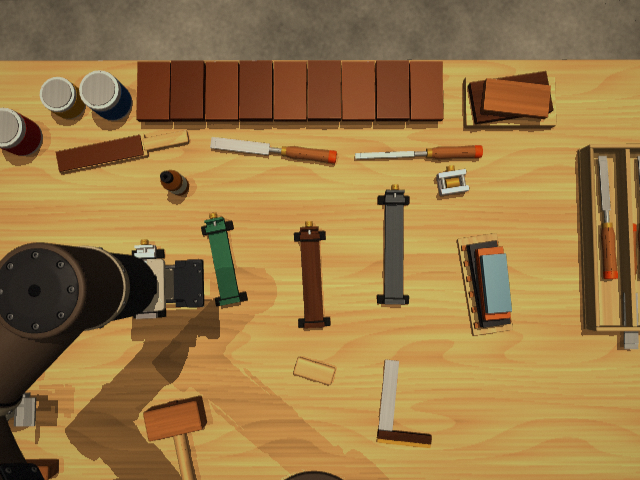

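{"name": "drive_tool", "arguments": {
  "targets": "1 0.1 -4 0 0.003 0.005 0; 1 0.2 -8 0 0.003 0.005 0; 1 0.3 -12 0 0.003 0.005 -0.01; 1 0.4 -16 0 0.003 0.005 -0.02; 1 0.5 -20 0 0.003 0.005 -0.02; 1 0.6 -24 0 0.003 0.005 -0.03; 1 0.7 -28 0 0.003 0.005 -0.03; 1 0.8 -32 0 0.003 0.005 -0.04; 1 0.9 -36 0 0.003 0.005 -0.04; 1 1 -40 0 0.003 0.005 -0.05; 1 1.2 -44 0 0.003 0.005 -0.05; 1 1.3 -48 0 0.003 0.005 -0.06; 1 1.4 -52 0 0.003 0.005 -0.06; 1 1.5 -56 1 0.003 0.005 -0.07; 1 1.6 -60 2 0.003 0.005 -0.08; 1 1.7 -63 3.5 0.003 0.005 -0.08; 1 1.7 -64.56 4.6 0.003 0.005 -0.08; 1 1.7 -64.56 4.6 0.003 0.005 -0.08; 1 1.7 -64.56 4.6 0.003 0.005 -0.08"
}}

```text
clock: 10.37
eef_pos: [0.5195, -0.3762, 0.1588]
ee_rot: [3.141, -0.002, -3.039]
contact_force: [0.1, 0.4, 1.2]
opening: 0.998
```

Run:
```python
from w import *
from ov import S
im=cams.grab_frame('top')[:,:,::-1]; cv2.imwrite('pics/top2.png',im[180:340,100:420])
for d in spotter.regions_of('top','stone90_mid')[:1]: print(d['p'],rect('top',d['mask'],.040))
wv('w4',[box(np.array([.5205,-.3765]),np.radians(6),.12,.05,.085)])
o=env.observe(); print(o['opening'])
rel(.5205,-.376,.0685,np.radians(6-180))
```

```text
0.75 [ 5.193e+02  3.613e+02  8.740e+01  5.360e+01 -1.000e-01]
1.0000371915810315
shift cm [ 0.04 -0.09  9.24] rot [-0.001  0.001  0.001]
```

View pics/top2.png

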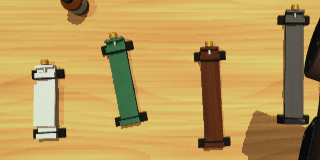

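View pics/w4.png

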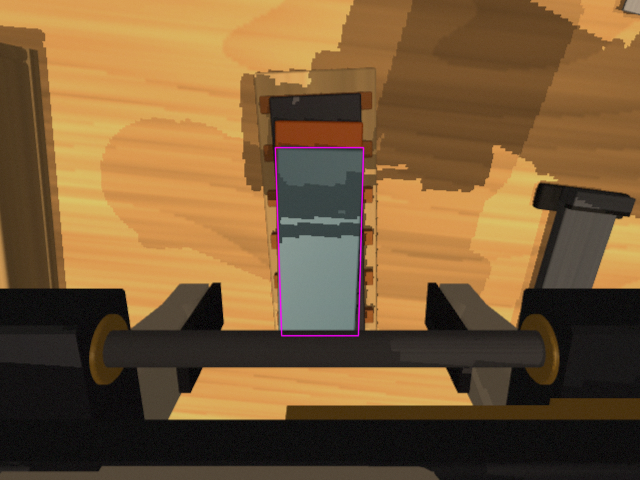

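{"name": "drive_tool", "arguments": {
  "targets": "1 0.04 -0.09 3 0 0 0; 1 0.04 -0.09 6 0 0 0; 0.8 0.04 -0.09 8 0 0 0; 0.8 0.04 -0.09 8.9 0 0 0; 0.8 0.04 -0.09 9.24 0 0 0; 0.8 0.04 -0.09 9.24 0 0 0; 0.65 0.04 -0.09 9.24 0 0 0; 0.5 0.04 -0.09 9.24 0 0 0; 0.4 0.04 -0.09 9.24 0 0 0; 0.4 0.04 -0.09 9.24 0 0 0; 0.35 0.04 -0.09 9.24 0 0 0; 0.35 0.04 -0.09 9.24 0 0 0; 0.35 0.04 -0.09 9.24 0 0 0; 0.35 0.04 -0.09 9.24 0 0 0; 0.35 0.04 -0.09 9.24 0 0 0",
  "force": 30
}}

```text
clock: 11.77
eef_pos: [0.5214, -0.3767, 0.07]
ee_rot: [-3.139, 0.003, -3.036]
contact_force: [-0.1, -0.8, 6.4]
opening: 0.568
```

Run:
```python
from h import *
rel(.565,.195,.12,np.radians(11.1-180))
```

```text
shift cm [-10.39  56.37  -5.1 ] rot [-0.002  0.003 -0.088]
```

{"name": "drive_tool", "arguments": {
  "targets": "0.35 0 0 -0.3 0 0 0; 0.35 0 0 -0.6 0 0 0; 0.35 0 0 -1 0 0 0; 0.35 0 0 -1 0 0 0"
}}

```text
clock: 12.1
eef_pos: [0.5215, -0.3767, 0.0806]
ee_rot: [-3.139, 0.003, -3.036]
contact_force: [0.2, -0.9, -2.1]
opening: 0.569
```

Run:
```python
from w import *
wv('w5',[])
im=cams.grab_frame('scene')[:,:,::-1]; cv2.imwrite('pics/s5.png',cv2.resize(im[130:300,60:260],None,fx=3,fy=3))
```

```text
(no output)
```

View pics/w5.png

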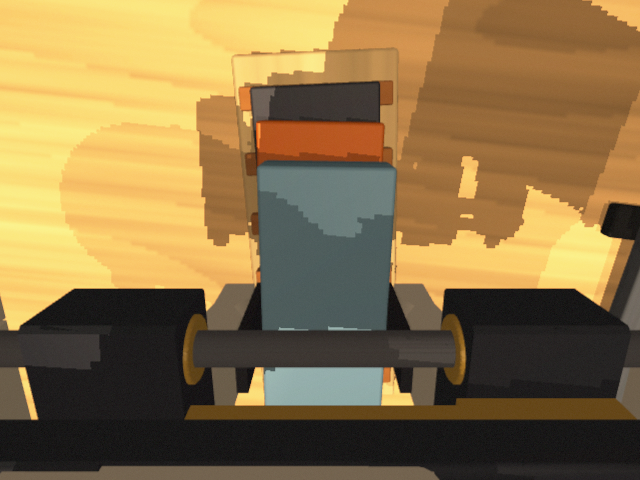

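View pics/s5.png

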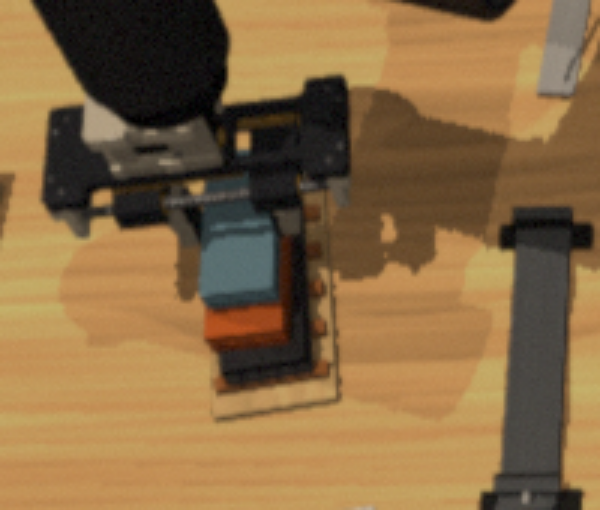

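{"name": "drive_tool", "arguments": {
  "targets": "0.35 0 0 -1.5 0 0 0; 0.35 0 0 -3.5 0 0 0; 0.35 0 0 -6 0 0 0; 0.35 -0.2 1 -8 0 0 0; 0.35 -0.6 3 -8.5 0 0 0; 0.35 -1.1 6 -8.5 0 0 -0.01; 0.35 -1.8 9.5 -8.5 0 0 -0.02; 0.35 -2.4 13 -8.5 0 0 -0.02; 0.35 -3.1 16.5 -8.5 0 0 -0.03; 0.35 -3.7 20 -8.5 0 0 -0.03; 0.35 -4.4 23.5 -8.5 0 0 -0.04; 0.35 -5 27 -8.5 0 0 -0.04; 0.35 -5.7 30.5 -8.5 0 0 -0.05; 0.35 -6.3 34 -8.5 0 0 -0.05; 0.35 -7 37.5 -8.5 0 0 -0.06; 0.35 -7.6 41 -8.5 0 0 -0.06; 0.35 -8.3 44.5 -8.5 0 0 -0.07; 0.35 -9 48 -8 0 0 -0.08; 0.35 -9.6 51.5 -7 0 0 -0.085; 0.35 -10.1 54.5 -5.5 0 0 -0.088"
}}

```text
clock: 13.87
eef_pos: [0.5646, 0.1789, 0.1349]
ee_rot: [-3.14, 0.005, -2.947]
contact_force: [0.8, 0.2, -1.1]
opening: 0.568
```

Run:
```python
from h import *
rel(.565,.195,.11,np.radians(11.1-180))
```

```text
shift cm [-0.33  1.58  2.49] rot [-0.001  0.005  0.001]
```

{"name": "drive_tool", "arguments": {
  "targets": "0.35 -0.3 1 1.5 0 0.005 0; 0.35 -0.33 1.58 2.5 0 0.005 0; 0.35 -0.33 1.58 2.5 0 0.005 0; 0.35 -0.33 1.58 2.5 0 0.005 0"
}}

```text
clock: 14.2
eef_pos: [0.5643, 0.1941, 0.1091]
ee_rot: [-3.139, -0.002, -2.947]
contact_force: [0.2, 0.6, -2.1]
opening: 0.567
```

Run:
```python
from w import *
wv('w6',[box(np.array([.565,.195]),np.radians(11.1),.144,.04,.022)])
rel(.565,.195,.029,np.radians(11.1-180))
```

```text
shift cm [-0.03  0.11  8.1 ] rot [-0.002 -0.     0.001]
```

View pics/w6.png

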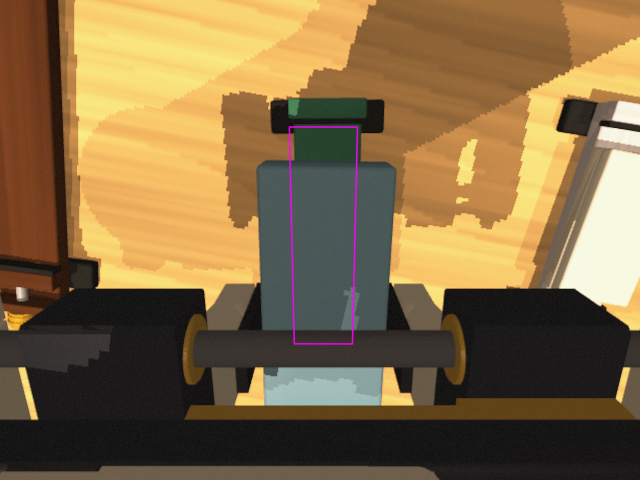

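{"name": "drive_tool", "arguments": {
  "targets": "0.35 -0.03 0.2 2 0 0 0; 0.35 -0.03 0.25 4 0 0 0; 0.35 -0.03 0.25 6 0 0 0; 0.35 -0.03 0.25 7.2 0 0 0; 0.35 -0.03 0.25 7.7 0 0 0; 0.35 -0.03 0.25 8 0 0 0; 0.35 -0.03 0.25 8.1 0 0 0; 0.35 -0.03 0.25 8.2 0 0 0; 0.35 -0.03 0.25 8.25 0 0 0; 0.35 -0.03 0.25 8.25 0 0 0"
}}

```text
clock: 15.08
eef_pos: [0.5651, 0.1965, 0.0283]
ee_rot: [-3.14, 0.001, -2.947]
contact_force: [-0.1, -0.1, -2.3]
opening: 0.568
```

{"name": "drive_tool", "arguments": {
  "targets": "0.35 0 0 0.05 0 0 0; 0.35 0 0 0.15 0 0 0; 0.35 0 0 0.2 0 0 0; 0.35 0 0 0.2 0 0 0"
}}

```text
clock: 15.42
eef_pos: [0.5654, 0.1968, 0.027]
ee_rot: [-3.14, 0.002, -2.947]
contact_force: [-2.2, -0.3, 4.6]
opening: 0.569
```

Contact. Release and go back.

{"name": "drive_tool", "arguments": {
  "targets": "0.65 0 0 0.03 0 0 0; 0.75 0 0 0.03 0 0 0; 0.9 0 0 0 0 0 0; 0.9 0 0 0 0 0 0; 1 0 0 0 0 0 0; 1 0 0 0 0 0 0; 1 0 0 -1 0 0 0; 1 0 0 -3 0 0 0; 1 0 0 -6 0 0 0; 1 0 0 -10 0 0 0; 1 0 0 -13 0 0 0; 1 0 -3 -14 0 0 0; 1 0 -7 -14 0 0 0"
}}

```text
clock: 16.5
eef_pos: [0.5808, 0.1304, 0.1722]
ee_rot: [3.141, 0.009, -2.942]
contact_force: [0.9, -0.4, -0.4]
opening: 0.999
```

Run:
```python
from w import *
rel(.521,-.376,.14,np.radians(7-180))
```

```text
shift cm [ 15.9  -48.46   3.04] rot [0.001 0.009 0.077]
```

{"name": "drive_tool", "arguments": {
  "targets": "1 1.2 -3.7 0 0 0.005 0; 1 2.4 -7.4 0 0 0.009 0.01; 1 3.6 -11.1 0 0 0.009 0.02; 1 4.9 -14.8 0 0 0.009 0.02; 1 6.1 -18.5 0 0 0.009 0.03; 1 7.3 -22.2 0 0 0.009 0.03; 1 8.5 -25.9 0 0 0.009 0.04; 1 9.7 -29.6 0 0 0.009 0.05; 1 10.9 -33.3 0 0 0.009 0.05; 1 12.1 -37 0 0 0.009 0.06; 1 13.4 -40.7 0.5 0 0.009 0.07; 1 14.6 -44.4 1.5 0 0.009 0.077; 1 15.5 -47.2 2.5 0 0.009 0.077; 1 15.9 -48.46 3.04 0 0.009 0.077; 1 15.9 -48.46 3.04 0 0.009 0.077; 1 15.9 -48.46 3.04 0 0.009 0.077"
}}

```text
clock: 17.83
eef_pos: [0.5205, -0.3764, 0.1399]
ee_rot: [3.14, -0.0, -3.021]
contact_force: [-1.1, -0.1, 0.7]
opening: 1.0
```

Run:
```python
from w import *
im=cams.grab_frame('top')[:,:,::-1]; cv2.imwrite('pics/top3.png',im[180:340,100:420])
for l,z in (('stone90_mid',.04),('stone120_mid',.042)):
  for d in spotter.regions_of('top',l)[:1]: print(d['p'],rect('top',d['mask'],z))
wv('w7',[box(np.array([.521,-.377]),np.radians(7),.15,.054,.065),box(np.array([.520,-.374]),np.radians(8),.18,.06,.043)])
rel(.521,-.377,.0475,np.radians(7-180))
```

```text
0.62 [566.  196.1 121.7  53.5  10.5]
0.9 [565.7 196.4 119.8  54.7   9.7]
shift cm [ 0.11 -0.2   9.34] rot [0.    0.001 0.001]
```

View pics/top3.png

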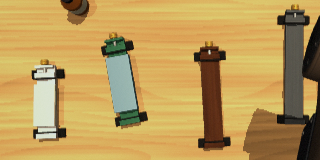

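View pics/w7.png

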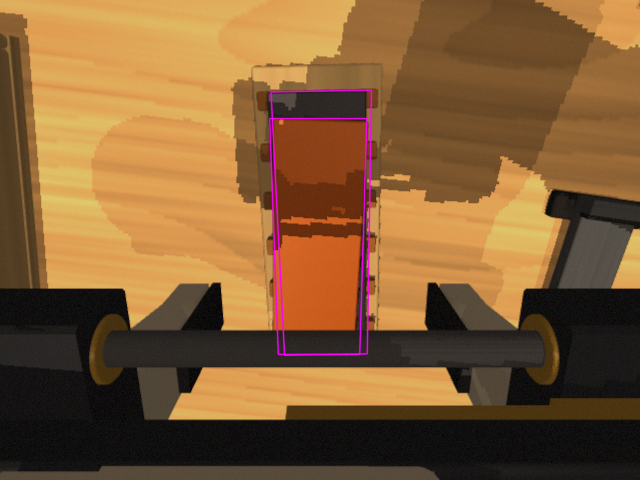

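{"name": "drive_tool", "arguments": {
  "targets": "1 0.11 -0.25 3 0 0 0; 1 0.11 -0.3 6 0 0 0; 0.85 0.11 -0.3 8 0 0 0; 0.85 0.11 -0.3 8.9 0 0 0; 0.85 0.11 -0.3 9.3 0 0 0; 0.85 0.11 -0.3 9.3 0 0 0; 0.7 0.11 -0.3 9.3 0 0 0; 0.6 0.11 -0.3 9.3 0 0 0; 0.5 0.11 -0.3 9.3 0 0 0; 0.4 0.11 -0.3 9.3 0 0 0; 0.4 0.11 -0.3 9.3 0 0 0; 0.4 0.11 -0.3 9.3 0 0 0; 0.4 0.11 -0.3 9.3 0 0 0; 0.4 0.11 -0.3 9.3 0 0 0; 0.4 0.11 -0.3 9.3 0 0 0",
  "force": 40
}}

```text
clock: 19.28
eef_pos: [0.5219, -0.3785, 0.0492]
ee_rot: [-3.141, 0.003, -3.018]
contact_force: [-0.3, 0.9, 7.1]
opening: 0.612
```

{"name": "drive_tool", "arguments": {
  "targets": "0.4 0 0 -0.3 0 0 0; 0.4 0 0 -0.6 0 0 0; 0.4 0 0 -1 0 0 0; 0.4 0 0 -1 0 0 0"
}}

```text
clock: 19.62
eef_pos: [0.5218, -0.3785, 0.0597]
ee_rot: [-3.141, 0.003, -3.018]
contact_force: [-0.3, -0.5, -4.1]
opening: 0.615
```

Run:
```python
from w import *
wv('w8',[])
im=cams.grab_frame('scene')[:,:,::-1]; cv2.imwrite('pics/s8.png',cv2.resize(im[130:300,60:260],None,fx=3,fy=3))
rel(.5275,.004,.11,np.radians(2.1-180))
```

```text
shift cm [-5.31 37.88 -5.09] rot [-0.001  0.003  0.087]
```

View pics/w8.png

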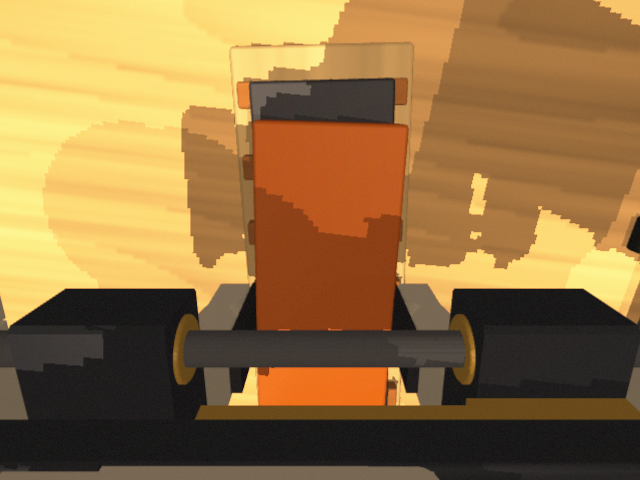

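View pics/s8.png

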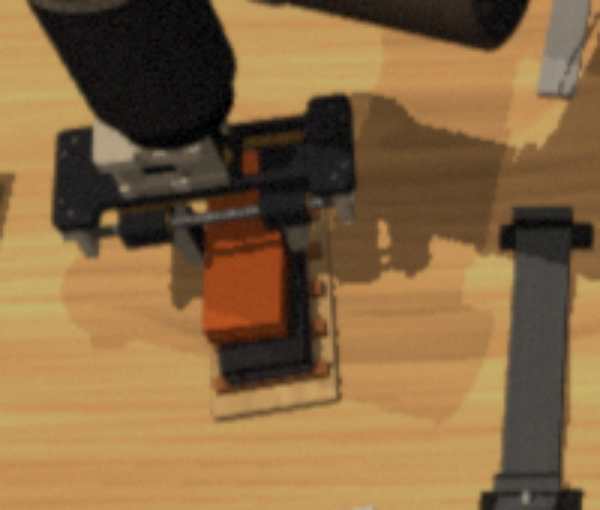

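{"name": "drive_tool", "arguments": {
  "targets": "0.4 0 0 -1.5 0 0 0; 0.4 0 0 -3.5 0 0 0; 0.4 0 0 -6 0 0 0; 0.4 -0.1 1 -8 0 0 0; 0.4 -0.4 3 -9 0 0 0; 0.4 -0.8 6 -9 0 0 0.01; 0.4 -1.3 9.5 -9 0 0 0.02; 0.4 -1.8 13 -9 0 0 0.03; 0.4 -2.3 16.5 -9 0 0 0.04; 0.4 -2.8 20 -9 0 0 0.05; 0.4 -3.3 23.5 -9 0 0 0.06; 0.4 -3.8 27 -9 0 0 0.07; 0.4 -4.3 30.5 -8.5 0 0 0.08; 0.4 -4.8 34 -7.5 0 0 0.087; 0.4 -5.1 36.5 -6 0 0.003 0.087; 0.4 -5.31 37.88 -5.1 0 0.003 0.087; 0.4 -5.31 37.88 -5.1 0 0.003 0.087; 0.4 -5.31 37.88 -5.1 0 0.003 0.087"
}}

```text
clock: 21.22
eef_pos: [0.527, 0.0046, 0.1095]
ee_rot: [-3.141, -0.002, -3.103]
contact_force: [-0.1, 0.0, -3.9]
opening: 0.616
```

Run:
```python
from w import *
wv('w9',[box(np.array([.5275,.004]),np.radians(2.1),.174,.04,.022)])
rel(.5275,.004,.029,np.radians(2.1-180))
```

```text
shift cm [-0.02  0.    8.1 ] rot [-0.001 -0.001  0.001]
```

View pics/w9.png

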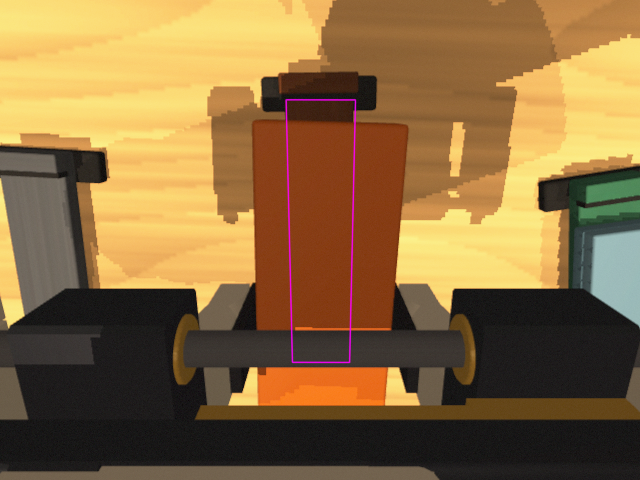

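{"name": "drive_tool", "arguments": {
  "targets": "0.4 -0.02 0 2 0 0 0; 0.4 -0.02 0 4 0 0 0; 0.4 -0.02 0 6 0 0 0; 0.4 -0.02 0 7.2 0 0 0; 0.4 -0.02 0 7.7 0 0 0; 0.4 -0.02 0 8 0 0 0; 0.4 -0.02 0 8.1 0 0 0; 0.4 -0.02 0 8.2 0 0 0; 0.4 -0.02 0 8.2 0 0 0; 0.4 -0.02 0 8.2 0 0 0"
}}

```text
clock: 22.1
eef_pos: [0.5281, 0.0041, 0.0288]
ee_rot: [-3.141, 0.001, -3.104]
contact_force: [-0.7, 0.7, -3.4]
opening: 0.607
```

{"name": "drive_tool", "arguments": {
  "targets": "0.4 0 0 0.05 0 0 0; 0.4 0 0 0.1 0 0 0; 0.4 0 0 0.15 0 0 0; 0.4 0 0 0.15 0 0 0"
}}

```text
clock: 22.43
eef_pos: [0.5285, 0.0043, 0.0282]
ee_rot: [-3.141, 0.002, -3.103]
contact_force: [-2.5, 0.7, 5.2]
opening: 0.616
```

{"name": "drive_tool", "arguments": {
  "targets": "0.7 0 0 0.03 0 0 0; 0.8 0 0 0.03 0 0 0; 0.9 0 0 0 0 0 0; 1 0 0 0 0 0 0; 1 0 0 0 0 0 0; 1 0 0 0 0 0 0; 1 0 0 -1 0 0 0; 1 0 0 -3 0 0 0; 1 0 0 -6 0 0 0; 1 0 0 -9 0 0 0; 1 0 0 -11 0 0 0; 1 0 -3 -12 0 0 0; 1 0 -7 -12 0 0 0"
}}

```text
clock: 23.52
eef_pos: [0.5331, -0.0644, 0.1525]
ee_rot: [3.141, 0.008, -3.099]
contact_force: [2.0, 0.0, -0.6]
opening: 1.001
```

Run:
```python
from w import *
rel(.521,-.376,.13,np.radians(8-180))
```

```text
shift cm [  2.56 -31.08   2.22] rot [-0.     0.008 -0.097]
```

{"name": "drive_tool", "arguments": {
  "targets": "1 0.3 -4 0 0 0.005 -0.01; 1 0.7 -8 0 0 0.008 -0.03; 1 1 -12 0 0 0.008 -0.04; 1 1.3 -16 0 0 0.008 -0.05; 1 1.7 -20 0 0 0.008 -0.06; 1 2 -24 0.5 0 0.008 -0.08; 1 2.3 -27.5 1 0 0.008 -0.09; 1 2.56 -30 1.8 0 0.008 -0.097; 1 2.56 -31.08 2.22 0 0.008 -0.097; 1 2.56 -31.08 2.22 0 0.008 -0.097; 1 2.56 -31.08 2.22 0 0.008 -0.097"
}}

```text
clock: 24.43
eef_pos: [0.5205, -0.3762, 0.1299]
ee_rot: [3.141, -0.0, -3.003]
contact_force: [-0.5, 0.0, -0.8]
opening: 0.996
```

Run:
```python
from w import *
im=cams.grab_frame('top')[:,:,::-1]; cv2.imwrite('pics/top4.png',im[180:340,100:420])
for l,z in (('stone150_mid',.044),('stone120_mid',.042)):
  for d in spotter.regions_of('top',l)[:1]: print(d['p'],rect('top',d['mask'],z))
wv('w10',[box(np.array([.520,-.376]),np.radians(8),.18,.06,.043)])
rel(.520,-.376,.025,np.radians(8-180))
```

```text
0.76 [ 5.281e+02  5.900e+00  1.490e+02  5.350e+01 -2.000e-01]
0.73 [566.  195.6 122.2  56.3  10.8]
shift cm [ 0.18 -0.07 10.59] rot [-0.001  0.001  0.002]
```

View pics/top4.png

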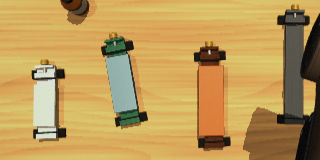

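View pics/w10.png

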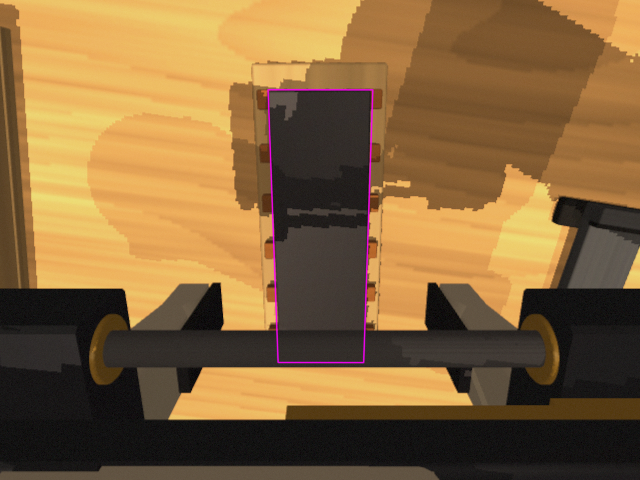

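{"name": "drive_tool", "arguments": {
  "targets": "1 0.18 -0.07 3 0 0 0; 1 0.18 -0.07 6 0 0 0; 1 0.18 -0.07 8.5 0 0 0; 0.9 0.18 -0.07 9.8 0 0 0; 0.9 0.18 -0.07 10.4 0 0 0; 0.9 0.18 -0.07 10.65 0 0 0; 0.8 0.18 -0.07 10.65 0 0 0; 0.7 0.18 -0.07 10.65 0 0 0; 0.6 0.18 -0.07 10.65 0 0 0; 0.5 0.18 -0.07 10.65 0 0 0; 0.45 0.18 -0.07 10.65 0 0 0; 0.45 0.18 -0.07 10.65 0 0 0; 0.45 0.18 -0.07 10.65 0 0 0; 0.45 0.18 -0.07 10.65 0 0 0; 0.45 0.18 -0.07 10.65 0 0 0",
  "force": 55
}}

```text
clock: 25.88
eef_pos: [0.5209, -0.3764, 0.0257]
ee_rot: [-3.14, 0.003, -3.0]
contact_force: [-0.1, 0.5, 6.3]
opening: 0.684
```

{"name": "drive_tool", "arguments": {
  "targets": "0.45 0 0 -0.3 0 0 0; 0.45 0 0 -0.6 0 0 0; 0.45 0 0 -1 0 0 0; 0.45 0 0 -1 0 0 0"
}}

```text
clock: 26.22
eef_pos: [0.5207, -0.3763, 0.0361]
ee_rot: [-3.14, 0.003, -3.0]
contact_force: [1.0, 0.8, -6.2]
opening: 0.681
```

Run:
```python
from w import *
wv('w11',[])
rel(.594,-.174,.11,np.radians(-.6-180))
```

```text
shift cm [-10.12  18.98  -7.42] rot [-0.001  0.003  0.152]
```

View pics/w11.png

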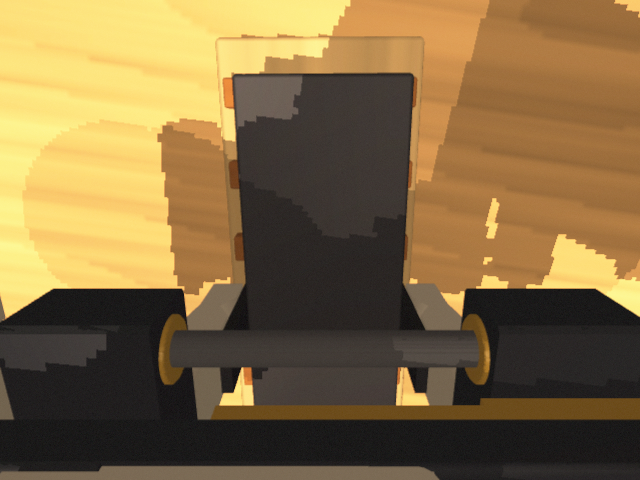

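{"name": "drive_tool", "arguments": {
  "targets": "0.45 0 0 -1.2 0 0 0; 0.45 0 0 -3 0 0 0; 0.45 0 0 -5 0 0 0; 0.45 0 0 -7.5 0 0 0; 0.45 -0.5 1 -9.5 0 0 0; 0.45 -1.5 2.5 -10 0 0 0.02; 0.45 -2.7 5 -10 0 0 0.04; 0.45 -4.1 7.5 -10 0 0 0.06; 0.45 -5.4 10 -10 0 0 0.08; 0.45 -6.7 12.5 -10 0 0 0.1; 0.45 -8 15 -9.5 0 0 0.12; 0.45 -9.2 17.2 -8.5 0 0 0.14; 0.45 -10 18.6 -7.7 0 0.003 0.152; 0.45 -10.12 18.98 -7.4 0 0.003 0.152; 0.45 -10.12 18.98 -7.4 0 0.003 0.152; 0.45 -10.12 18.98 -7.4 0 0.003 0.152"
}}

```text
clock: 27.6
eef_pos: [0.5937, -0.1741, 0.1101]
ee_rot: [-3.14, -0.0, 3.132]
contact_force: [-1.0, -0.1, -6.1]
opening: 0.679
```

Run:
```python
from w import *
wv('w12',[box(np.array([.594,-.174]),np.radians(-.6),.204,.04,.022)])
rel(.594,-.174,.032,np.radians(-.6-180))
```

```text
shift cm [-0.02  0.07  7.83] rot [-0.002  0.    -0.   ]
```

View pics/w12.png

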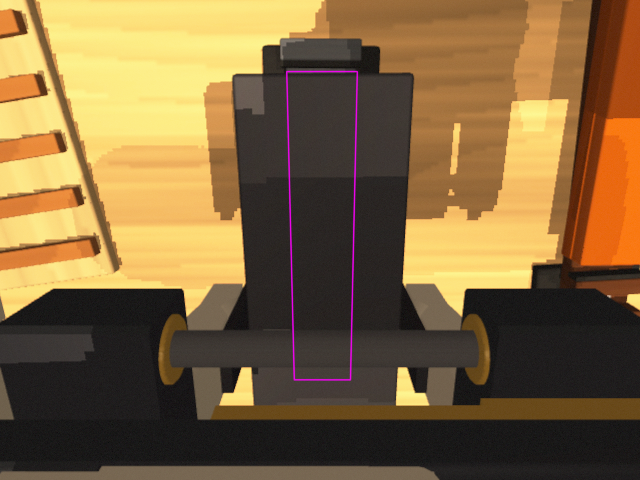

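Box matches the holder within a pixel or so (jaw at row 70, columns 287–357), stone level. Lower.

{"name": "drive_tool", "arguments": {
  "targets": "0.45 -0.02 0.07 2 0 0 0; 0.45 -0.02 0.07 4 0 0 0; 0.45 -0.02 0.07 5.7 0 0 0; 0.45 -0.02 0.07 6.8 0 0 0; 0.45 -0.02 0.07 7.3 0 0 0; 0.45 -0.02 0.07 7.6 0 0 0; 0.45 -0.02 0.07 7.75 0 0 0; 0.45 -0.02 0.07 7.83 0 0 0; 0.45 -0.02 0.07 7.83 0 0 0; 0.45 -0.02 0.07 7.83 0 0 0"
}}

```text
clock: 28.48
eef_pos: [0.5945, -0.1741, 0.0328]
ee_rot: [-3.14, 0.002, 3.131]
contact_force: [0.8, -0.4, -6.0]
opening: 0.681
```

{"name": "drive_tool", "arguments": {
  "targets": "0.45 0 0 0.05 0 0 0; 0.45 0 0 0.12 0 0 0; 0.45 0 0 0.18 0 0 0; 0.45 0 0 0.18 0 0 0"
}}

```text
clock: 28.82
eef_pos: [0.5945, -0.174, 0.031]
ee_rot: [-3.14, 0.002, 3.131]
contact_force: [0.0, -0.2, -7.2]
opening: 0.679
```

{"name": "drive_tool", "arguments": {
  "targets": "0.45 0 0 0.05 0 0 0; 0.45 0 0 0.1 0 0 0; 0.45 0 0 0.15 0 0 0; 0.45 0 0 0.2 0 0 0; 0.45 0 0 0.2 0 0 0"
}}

```text
clock: 29.23
eef_pos: [0.5945, -0.174, 0.0298]
ee_rot: [-3.14, 0.002, 3.131]
contact_force: [-3.9, 1.6, 3.5]
opening: 0.682
```

Contact. Release.

{"name": "drive_tool", "arguments": {
  "targets": "0.75 0 0 0.03 0 0 0; 0.85 0 0 0.03 0 0 0; 1 0 0 0 0 0 0; 1 0 0 0 0 0 0; 1 0 0 0 0 0 0; 1 0 0 0 0 0 0; 1 0 0 -1 0 0 0; 1 0 0 -3 0 0 0; 1 0 0 -6 0 0 0; 1 0 0 -9 0 0 0; 1 2 -3 -13 0 0 0; 1 5 -6 -17 0 0 0; 1 8 -9 -19 0 0 0; 1 11 -12 -20 0 0 0; 1 13 -16 -20 0 0 0; 1 13 -20 -20 0 0 0; 1 13 -24 -20 0 0 0; 1 13 -24 -20 0 0 0; 1 13 -24 -20 0 0 0"
}}

```text
clock: 30.82
eef_pos: [0.4604, -0.4166, 0.2307]
ee_rot: [-3.138, 0.002, 3.128]
contact_force: [0.7, 0.1, -0.0]
opening: 1.005
```

Run:
```python
from w import *
im=cams.grab_frame('top')[:,:,::-1]; cv2.imwrite('pics/top5.png',im)
for n,h,B in ((90,18,(519,361,1.5)),(120,20,(565,195.5,11.1)),(150,22,(527.5,3.5,2.1)),(180,25,(594,-174,-.6))):
  for d in spotter.regions_of('top',f'stone{n}_mid')[:1]: print(n,d['p'],rect('top',d['mask'],(22+h)/1e3),'bed',B)
for d in spotter.regions_of('top','oil_bottle_foot')[:1]: print(d['centre'])
cv2.imwrite('pics/s5b.png',cams.grab_frame('scene')[:,:,::-1])
```

```text
90 0.61 [519.3 360.8  88.3  53.5   1. ] bed (519, 361, 1.5)
120 0.88 [565.  196.5 118.7  52.4  11.1] bed (565, 195.5, 11.1)
150 0.57 [ 5.281e+02  4.800e+00  1.490e+02  5.570e+01 -1.000e-01] bed (527.5, 3.5, 2.1)
180 0.84 [ 591.7 -171.5  180.    66.2   -0.6] bed (594, -174, -0.6)
[174.2, 185.2]
```

View pics/top5.png

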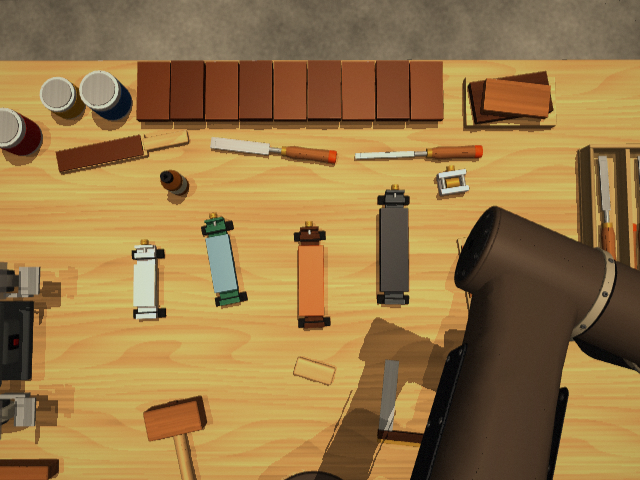

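View pics/s5b.png

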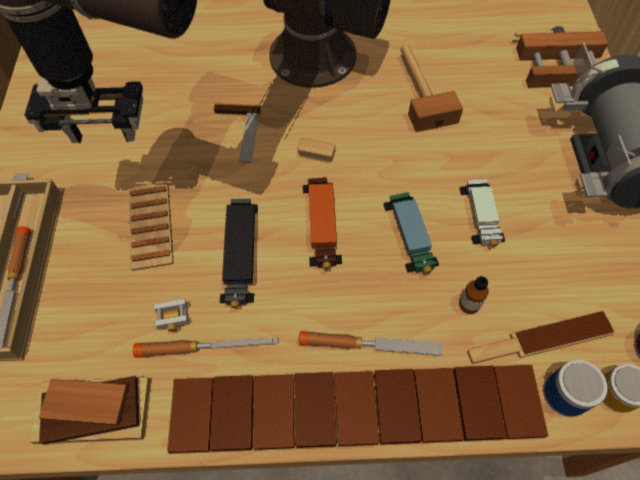

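All four stones lie centred between their jaws, and the bottle has not moved. Handing in.

```bash
python3 -c "
from station import ticket
print(ticket.finish_job())"
```

```text
the job is handed in; nothing more can be done
None
```

All four stones are in the holders made for their lengths, and I handed the job in at about 31 s; it gave no verdict. I took them off the stack from the top down (90, 120, 150, 180 mm). Each was lowered until the wrist sensor felt 3.5–5 N of contact and then released.

- **Stone positions:** in the last top-camera check, every stone centre was within about 3 mm of its bed centre along and across the bar. The 180 mm stone was the furthest off, at about 2.3 mm along and 2.5 mm across. That includes some bias because the stones' sides show in the outline.
- **Stone angles:** the 90, 120 and 180 mm stones were within about 0.5° of their bars. The 150 mm stone was about 2° (0.04 rad) off, well inside the 0.2 rad limit.
- **Flatness and height:** I did not measure tilt or height directly. The stones look flat on their beds in the pictures, and the tool height at each contact fitted a stone resting on its bed.
- **Oil bottle:** it looked upright and in its place in both camera views.
- **Robot:** it was clear of everything at the end, with the tool at 0.23 m and the gripper open.

No check failed or disagreed.

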